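# Cradle the microscope's camera tube and hang its hold-down

## Robot

A 6-joint arm with a two-finger parallel gripper is mounted at the origin on the work surface. World frame = base frame: x ahead of the robot, y to its left, z up, the work surface at z = 0. Lengths are in m, angles in rad, forces in N, time in s.
With the tool pointing down it reaches from about 0.425 to 0.95 m from the base axis. Payload 3.5 kg.
Tool frame: the origin (TCP) lies midway between the tips of the shut fingers; the grasp point (between the pads) lies 19 mm behind it; z points along the fingers, y is the line along which they close (so a half turn about z gives the same grasp; the last joint's range is limited). The gripper opens to 85 mm and grips with 20 to 120 N. Pads are 22 mm wide; open, the fingers measure 114 mm over their backs; the gripper's body (76 mm by 85 mm) begins 54 mm behind the grasp point. The pads swing forward as they close: fully open they stand 13 mm farther back than shut.
Start: joints at [0.994, 0.286, 1.577, -0, 1.279, -0.15], TCP at [0.279, 0.614, 0.231] pointing down, gripper open.
Joint ranges: [-2.77, 2.77], [-0.9, 2.22], [0.21, 2.48], [-1.53, 4.67], [0.24, 2.81], [-2.84, 2.84]. Speed limits (rad/s): [2.79, 2.79, 3.14, 3.14, 3.14, 3.14].

## Interface

Orientations are given as a unit quaternion [x, y, z, w].
In Python, from plant import ctrl gives the robot as it stands.
- The arm moves only by the tool move_arm, never from a script. Its argument "plan" is a list of rows, each an object of numbers: "x", "y", "z": the shift along the tool's x, y, z in m; "yaw": the turn about the tool's z in rad; "fingers": the closure, from 0 (fully open) to 1 (shut). In form: [{"x": .., "y": .., "z": .., "yaw": .., "fingers": ..}, ...]. A call has 1 to 5 rows; each row is the pose to reach, as a shift and turn from the pose commanded when the call began, along the tool's axes at that moment; what a row does not reach only later rows make up. A row lasts 1/10 s, in which the tool goes at most 50 mm and 8.59 degrees, less where a joint would pass 70% of its speed; a pose out of reach is approached as far as the arm can. A call with a gripper value outside its range is refused whole. The fingers move at their own pace and stop on an object; "force" is the grip in N (left out, the last holds). Time passes only in rows, so rows that repeat a pose let the fingers close. It gives the time, the measured TCP pose, the force, the opening and the grip force at its end, in the units of the state.
- ctrl.get_state(): the state, without advancing time (a new reading comes with each control period).
- ctrl.read_camera(name): name is "scene" or "top"; returns the picture (480x640x3 uint8, red, green, blue); there is no depth.
- ctrl.camera_model(name): a dict with "intrinsics" (3x3 intrinsics, pixels), "cam_to_world" (4x4, takes a point from camera to world coordinates). Camera axes: x right, y up, looking along -z (the intrinsics and any distortion apply to the point x, -y, -z); pixel columns grow to the right and rows downward; lengths in m; the calibration is good to about 2 mm. A picture is of the moment at which its call begins. camera_model takes no time and is no camera call.
- ctrl.sign_off(): hands the job in; it is judged then, once.
The state is a dict: "time": time; "qpos": joint angles; "dq": joint speeds; "joint_efforts": joint torques, N m; "eef_pos": TCP position; "tcp_rot": TCP orientation; "contact_force": force on the tool from outside, world axes, zero at the start; "wrist_torque": the same for the moment, N m; "opening": opening from 0.0 (shut) to 1.0 (fully open); "finger_force": force on a finger pad.
Only numpy, scipy, OpenCV 4.12 (cv2) and the standard library are available. Lean on these libraries where they do the work, as an engineer would, in place of code of your own. Each camera call takes 0.05 s, during which the arm holds its last target. There are 200 camera calls.

## Task

The microscope's stepped camera tube is off for service: lift it from the rubber mat and lower it gently into the notches of the grey cradle, thick barrel in the wide notch and thin neck in the narrow one, so that it sits level with about the same length sticking out at both ends. Then hang the steel stirrup over the tube between the two uprights, like a saddle with a leg on each side, so that it rests upright and square on the thick barrel, and let go. Leave everything else on the bench where it stands.

Things in the scene. Friction and masses are not known exactly. Their poses are not given: they have to be found in the camera images.
- tube: Camera tube, 180 mm long, 0.35 kg +-30%. Origin on its axis at mid length, x from thick end to thin end. White barrel 40 mm in diameter from x = -90 to +25 mm, steel neck 28 mm in diameter from +25 to +90 mm. Centre of mass at x = -13 mm. Lies level on the mat, axis 26 mm above the table, free to grip from above near its origin.
- tube_thick_end (a point): Centre of the end face of the tube's thick barrel (x = -90 mm of the tube).
- mat: Fixed black rubber mat, 200 x 90 x 6 mm, origin under its centre, x lengthwise. The tube starts along its x, thick barrel between two 6 mm high chocks (x = -60 mm, y = +-15.5 to 29.5 mm), neck on a 6 mm high pad (x = 60 to 80 mm).
- cradle: Fixed cradle: aluminium base 150 x 90 x 10 mm, two grey uprights at x = -55 and +55 mm, 76 mm wide, 16 mm thick, tops 72 mm high. Origin at the centre of the underside, at table level. V-notches run along x at y = 0. The tube seats with its x along the cradle's x (thick end to -x), its origin 75 mm straight above the cradle's, level; the other way round it slopes.
- wide_notch (a point): Bottom of the wide 90 degree notch, at x = -55 mm of the cradle, 46.7 mm above the table, 50 mm across at the top: takes the thick barrel.
- narrow_notch (a point): Bottom of the narrow 90 degree notch, at x = +55 mm of the cradle, 55.2 mm above the table, 34 mm across at the top: takes the neck.
- stirrup: Plain steel inverted U, loose, 0.22 kg +-30%, standing on its two legs. Origin midway between the leg ends, z up, x along the tunnel for the tube (34 mm long); same turned half round. Legs 5 mm thick, inside faces at y = +-27 mm. Roof-shaped crown inside, ridge 58 mm above the leg ends. Resting on the thick barrel its leg ends are 35 mm below the tube's axis, 40 mm above the table.
- stirrup_fin (a point): Middle of the grip fin on top of the stirrup, 81 mm above the leg ends. Fin 34 mm long along x, 8 mm thick in y, from 64 to 98 mm above the leg ends; grip it across y from above, fingertips just above the crown (64 mm).
- eyepiece: Bystander: loose black eyepiece, 38 mm across, 58 mm high, upright; origin under its centre.
- objective: Bystander: loose steel objective, 28 mm across, 48 mm high, upright; origin under its centre.
- cleaner: Bystander: loose amber bottle, 48 mm across, 110 mm high; origin under its centre.
- dish: Bystander: loose clear shallow dish, 90 mm across, 16 mm high; origin under its centre.
- screwdriver: Bystander: loose screwdriver, 170 mm long, lying across, beyond the cradle.
- slidebox: Bystander: loose white slide box, 100 x 80 x 35 mm; origin under its centre.
- spacer: Bystander: loose aluminium ring, 60 mm across, 30 mm high; origin under its centre.
There are look-alikes about, which are no part of the job. What is shaped like the stirrup but blue is not meant.

How it is judged:
By the outcome, as a careful person would: the job done as asked, in the order asked, and still so for the second after the job is handed in, with the robot touching nothing.
It also fails if it takes over 59 s, if anything falls off the work surface, if the arm or the gripper's body presses on something with over 40 N, if the wrist force passes 120 N, or if a joint passes its speed limit or range.

## Working session

There is one attempt and no reset: what is moved stays moved. The work goes in short steps, Python scripts to look and compute and a tool call to move; the robot and the scene stay as the last step left them, time stands still between calls to the robot, and variables do not carry over. Pictures are saved under pics/ and viewed, at most 10 in all, crops included, and the job is handed in when it is done.

Besides the shell and the picture viewer there is one more tool, called after "Emit:" as name(argument=value, ...), one argument or row to a line, values as JSON. move_arm: Moves the arm, as the interface text tells. Its arguments: {"type":"object","properties":{"plan":{"type":"array"},"force":{"type":"number"}},"required":["plan"]}

```bash
mkdir -p pics && cat > h.py <<'E'
import numpy as np, cv2
from plant import ctrl
def shot(n,f=None):
    im=ctrl.read_camera(n)
    if f: cv2.imwrite('pics/'+f,im[:,:,::-1])
    return im
def ray(n,uv):
    m=ctrl.camera_model(n);K=np.array(m["intrinsics"]);T=np.array(m["cam_to_world"])
    p=np.linalg.inv(K)@[uv[0],uv[1],1]; d=T[:3,:3]@[p[0],-p[1],-p[2]]
    return T[:3,3],d
def onz(n,uv,z):
    o,d=ray(n,uv); return o+d*(z-o[2])/d[2]
def proj(n,P):
    m=ctrl.camera_model(n);K=np.array(m["intrinsics"]);T=np.linalg.inv(np.array(m["cam_to_world"]))
    c=T[:3,:3]@P+T[:3,3]; q=K@[c[0],-c[1],-c[2]]; return q[:2]/q[2]
E
python3 - <<'E'
from h import *
shot('top','t0.png');shot('scene','s0.png')
for n in('top','scene'):
    print({k:np.round(v,3).tolist() if not isinstance(v,(str,dict)) else v for k,v in ctrl.camera_model(n).items()})
s=ctrl.get_state();print(s)
E
```

```text
{'intrinsics': [[485.816, 0.0, 313.573], [0.0, 485.816, 241.838], [0.0, 0.0, 1.0]], 'cam_to_world': [[0.022, 0.983, -0.183, 0.296], [-1.0, 0.019, -0.017, 0.005], [-0.013, 0.184, 0.983, 1.467], [0.0, 0.0, 0.0, 1.0]]}
{'intrinsics': [[480.427, 0.0, 320.23], [0.0, 480.427, 240.653], [0.0, 0.0, 1.0]], 'cam_to_world': [[-0.007, -0.869, 0.494, 1.145], [1.0, -0.01, -0.004, 0.022], [0.009, 0.494, 0.869, 1.083], [0.0, 0.0, 0.0, 1.0]]}
{'time': 0.1, 'qpos': array([ 9.94028279e-01,  2.87120857e-01,  1.57805108e+00, -1.23999286e-05,
        1.27859804e+00, -1.50009550e-01]), 'dq': array([-8.28622598e-04, -2.78954350e-03, -1.83258641e-03, -6.38929466e-05,
       -1.88056295e-03, -8.09782216e-04]), 'joint_efforts': array([-3.98511372e-05, -4.07303703e+01, -2.93697774e+01, -1.75381597e-04,
        3.44290842e-03,  1.10497373e-05]), 'eef_pos': array([0.279047  , 0.61395857, 0.23004522]), 'tcp_rot': array([ 2.11761836e-01,  9.77320694e-01, -1.01967800e-03, -3.81409933e-04]), 'contact_force': array([ 0.57264394, -0.03210099, -0.08382854]), 'wrist_torque': array([0.02087097, 0.04282903, 0.04090834]), 'finger_force': 0.0, 'opening': 1.0016060353178857}
```

View pics/t0.png

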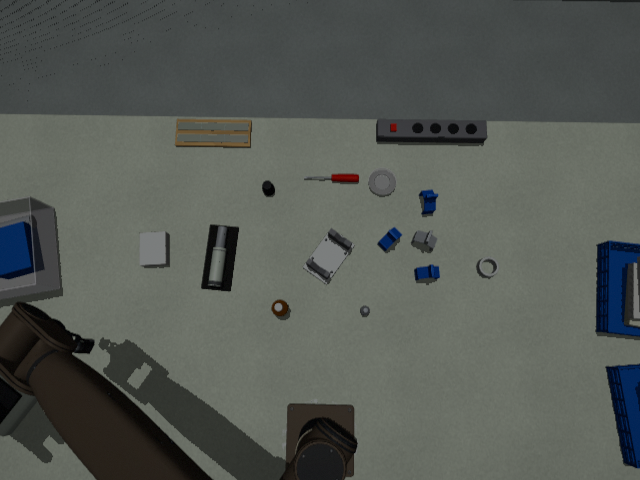

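View pics/s0.png

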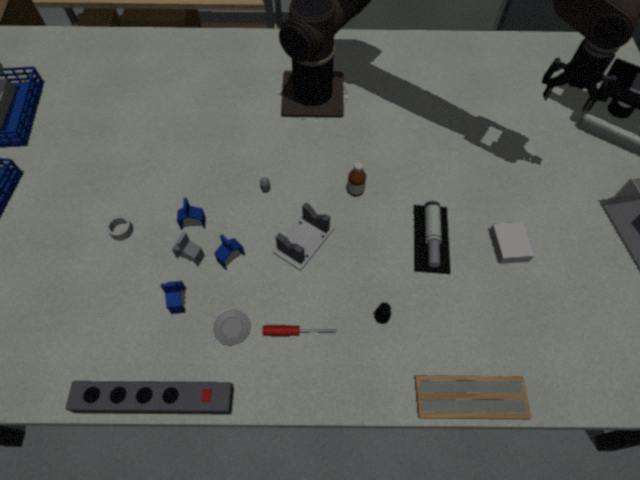

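```bash
python3 - <<'E'
import cv2,numpy as np
t=cv2.imread('pics/t0.png');s=cv2.imread('pics/s0.png')
def c(im,x,y,w=66,h=75):return cv2.resize(im[y:y+h,x:x+w],None,fx=4,fy=4,interpolation=cv2.INTER_CUBIC)
a=np.hstack([c(t,188,220),c(t,296,220),c(t,395,210)])
b=np.hstack([c(s,400,198),c(s,270,195),c(s,160,195)])
cv2.imwrite('pics/c0.png',np.vstack([a,b]))
E
```

```text
(no output)
```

View pics/c0.png

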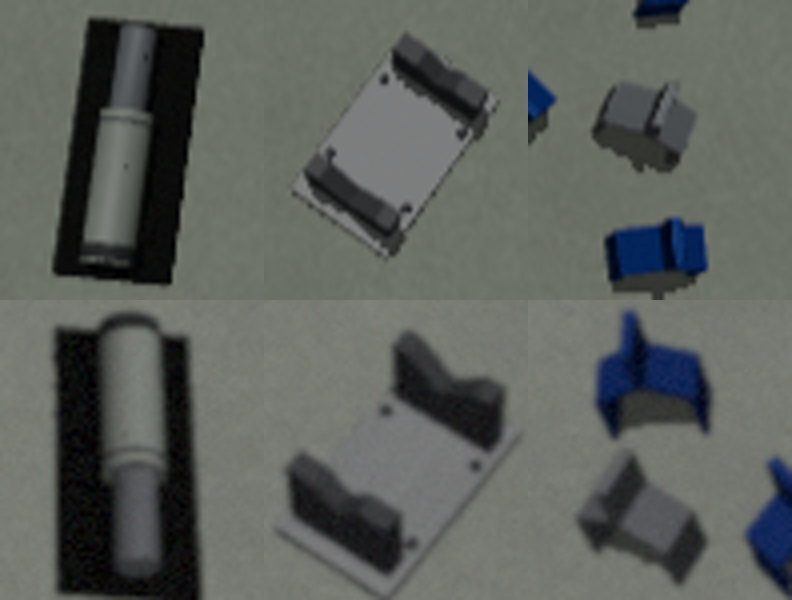

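```bash
python3 - <<'E'
from h import *
t=cv2.imread('pics/t0.png');s=cv2.imread('pics/s0.png')
def c(im,x,y,w,h,f):return cv2.resize(im[y:y+h,x:x+w],(int(w*f),int(h*f)),interpolation=cv2.INTER_CUBIC)
a=np.hstack([c(t,408,225,40,30,10),c(s,168,230,40,30,10)])
b=np.hstack([c(t,300,224,60,45,400/60),c(s,272,200,60,45,400/60)])
cv2.imwrite('pics/c1.png',np.clip(np.vstack([a,b])*1.3,0,255))
# mat
for n,im,roi in(('top',t,(195,218,245,298)),('scene',s,(408,198,456,276))):
    g=im.max(2).astype(np.uint8);x0,y0,x1,y1=roi;sub=g[y0:y1,x0:x1]
    d=(sub<35).astype(np.uint8)
    P=cv2.findNonZero(d);hull=cv2.convexHull(P)
    W=np.array([onz(n,p[0]+[x0,y0],0.006)[:2] for p in hull],np.float32)
    print(n,'mat',cv2.minAreaRect(W))
    hm=np.zeros_like(d);cv2.fillConvexPoly(hm,hull,1)
    tb=((sub>60)&(cv2.erode(hm,np.ones((3,3)))>0)).astype(np.uint8)
    if n=='top': tb[-14:]=0
    k,l,st,ce=cv2.connectedComponentsWithStats(tb);i=1+st[1:,4].argmax()
    ys,xs=np.nonzero(l==i)
    rows=np.array([onz(n,(x0+xs[ys==r].mean(),y0+r),0.026)[:2] for r in np.unique(ys)])
    pf=np.polyfit(rows[:,0],rows[:,1],1);print('axis y=',pf,'angle',np.degrees(np.arctan(pf[0])),'x range',rows[[0,-1]])
E
```

```text
top mat ((0.515205442905426, 0.3147885203361511), (0.08868493884801865, 0.19674739241600037), 85.4946060180664)
axis y= [-0.06905203  0.35328096] angle -3.9501194402914925 x range [[0.6054174  0.31270312]
 [0.44058648 0.32127534]]
scene mat ((0.5157110691070557, 0.3148757517337799), (0.08489073067903519, 0.20588715374469757), 85.66244506835938)
axis y= [-0.06640974  0.35148735] angle -3.799419177467509 x range [[0.43244168 0.31627221]
 [0.60736337 0.31383579]][ WARN:0@0.480] global loadsave.cpp:1063 imwrite_ Unsupported depth image for selected encoder is fallbacked to CV_8U.
```

View pics/c1.png

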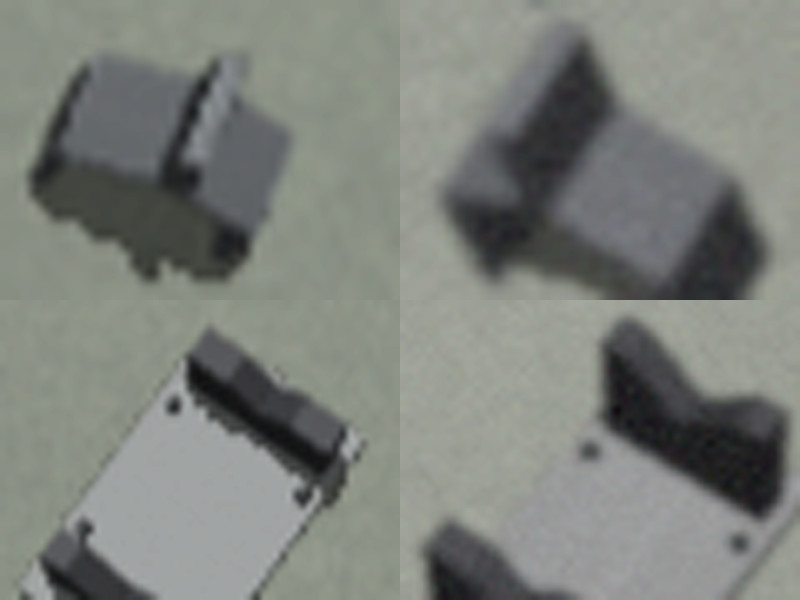

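```bash
python3 - <<'E'
from h import *
def px(o,f,*pts):return [((x+.5)/f-.5+o[0],(y+.5)/f-.5+o[1]) for x,y in pts]
T=px((300,224),20/3,(174,105),(303,195),(84,227))+px((296,220),4,(141,209))
W=np.array([onz('top',p,.01)[:2] for p in T]);print(W.round(4),'centre top',W.mean(0))
for a,b in((2,0),(3,1)):d=W[b]-W[a];print('ang',np.degrees(np.arctan2(d[1],d[0])),np.hypot(*d))
S=px((270,195),4,(121,110),(212,166),(147,245))
W=np.array([onz('scene',p,.01)[:2] for p in S]);print(W.round(4),'centre scene',(W[0]+W[2])/2)
d=W[2]-W[1];print('ang',np.degrees(np.arctan2(d[1],d[0])),np.hypot(*d))
d=W[1]-W[0];print('width ang',np.degrees(np.arctan2(d[1],d[0])),np.hypot(*d))
for n,o,e in(('top',(408,225),((234,57),(198,160))),('scene',(168,230),((177,27),(75,165)))):
    q=np.array([onz(n,p,.098)[:2] for p in px(o,10,*e)]);d=q[0]-q[1]
    print(n,'fin',q.round(4),q.mean(0),np.hypot(*d),np.degrees(np.arctan2(d[1],d[0])))
# crown slab left edges etc
q=np.array([onz('top',p,.062)[:2] for p in px((408,225),10,(100,55),(70,155),(290,135),(250,230))]);print(q.round(4),q.mean(0))
E
```

```text
[[ 0.5764 -0.0064]
 [ 0.5359 -0.0658]
 [ 0.5192  0.0336]
 [ 0.4769 -0.0237]] centre top [ 0.52707592 -0.01556344]
ang -34.89182917783986 0.06982982426520973
ang -35.46826869481487 0.07244093421548223
[[ 0.48   -0.0261]
 [ 0.5218  0.0338]
 [ 0.5799 -0.007 ]] centre scene [ 0.52995239 -0.01653338]
ang -35.045966378301365 0.07096564658447713
width ang 55.097480328872194 0.07305014683196381
top fin [[ 0.5918 -0.3071]
 [ 0.5615 -0.2962]] [ 0.57667839 -0.30167825] 0.0322096272483473 -19.841356341979665
scene fin [[ 0.5661 -0.2935]
 [ 0.6038 -0.3118]] [ 0.58495887 -0.30264251] 0.041894830162332794 154.05977818426655
[[ 0.5995 -0.276 ]
 [ 0.5693 -0.2667]
 [ 0.5765 -0.3312]
 [ 0.5479 -0.3189]] [ 0.57329437 -0.29821178]
```

```bash
cat > go.py <<'E'
import sys
from h import *
from scipy.spatial.transform import Rotation as R
def to(x,y,z,yawdeg,s=None):
    s=s or ctrl.get_state(); r=R.from_quat(s['tcp_rot']); M=r.as_matrix()
    d=M.T@(np.array([x,y,z])-s['eef_pos'])
    a=np.degrees(np.arctan2(M[1,0],M[0,0])); dy=(yawdeg-a+90)%180-90
    print('t %.1f pos %s xaxis %.2f tilt %.4f F %s tq %s op %.3f ff %.1f q6 %.2f'%(s['time'],s['eef_pos'].round(4),a,M[2,2],np.round(s['contact_force'],1),np.round(s['wrist_torque'],2),s['opening'],s['finger_force'],s['qpos'][5]))
    print('shift',d.round(4),'yaw',round(-np.radians(dy),4))
if __name__=='__main__': to(*map(float,sys.argv[1:]))
E
echo ok
```

```text
ok
```

Emit:
move_arm(
  plan=[
    {"x": -0.04, "y": -0.02, "z": 0.015, "yaw": -0.07, "fingers": 0},
    {"x": -0.08, "y": -0.04, "z": 0.03, "yaw": -0.14, "fingers": 0},
    {"x": -0.12, "y": -0.06, "z": 0.045, "yaw": -0.21, "fingers": 0},
    {"x": -0.16, "y": -0.08, "z": 0.06, "yaw": -0.28, "fingers": 0},
    {"x": -0.2, "y": -0.1, "z": 0.075, "yaw": -0.354, "fingers": 0},
  ],
  force=40,
)

```text
time: 0.6
eef_pos: [0.4205, 0.439, 0.1553]
tcp_rot: [0.035, 0.999, -0.0, -0.0]
contact_force: [1.0, 1.2, -0.2]
opening: 1.004
finger_force: 0.0
```

```bash
python3 go.py 0.506 0.3175 0.11 -4.2
```

```text
t 0.6 pos [0.4205 0.439  0.1553] xaxis 176.02 tilt -1.0000 F [ 1.   1.2 -0.2] tq [-0.01  0.   -0.02] op 1.004 ff 0.0 q6 -0.86
shift [-0.0937 -0.1152  0.0453] yaw 0.0039
```

Emit:
move_arm(
  plan=[
    {"x": -0.031, "y": -0.038, "z": 0.015, "fingers": 0},
    {"x": -0.063, "y": -0.077, "z": 0.03, "fingers": 0},
    {"x": -0.094, "y": -0.115, "z": 0.045, "fingers": 0},
    {"x": -0.094, "y": -0.115, "z": 0.085, "fingers": 0},
    {"x": -0.094, "y": -0.115, "z": 0.115, "fingers": 0},
  ],
)

```text
validation failed for argument at $.pl...
```

```bash
python3 go.py 0.506 0.3175 0.009 -4.2
```

```text
t 0.6 pos [0.4205 0.439  0.1553] xaxis 176.02 tilt -1.0000 F [ 1.   1.2 -0.2] tq [-0.01  0.   -0.02] op 1.004 ff 0.0 q6 -0.86
shift [-0.0938 -0.1152  0.1463] yaw 0.0039
```

Emit:
move_arm(
  plan=[
    {"x": -0.031, "y": -0.038, "z": 0.015, "yaw": 0, "fingers": 0},
    {"x": -0.063, "y": -0.077, "z": 0.03, "yaw": 0, "fingers": 0},
    {"x": -0.094, "y": -0.115, "z": 0.045, "yaw": 0, "fingers": 0},
    {"x": -0.094, "y": -0.115, "z": 0.085, "yaw": 0, "fingers": 0},
    {"x": -0.094, "y": -0.115, "z": 0.115, "yaw": 0, "fingers": 0},
  ],
)

```text
time: 1.1
eef_pos: [0.5061, 0.3168, 0.0395]
tcp_rot: [0.038, 0.999, -0.0, -0.0]
contact_force: [0.0, 0.0, -0.8]
opening: 0.999
finger_force: 0.0
```

```bash
python3 go.py 0.506 0.3175 0.009 -4.2
```

```text
t 1.1 pos [0.5061 0.3168 0.0395] xaxis 175.62 tilt -1.0000 F [ 0.   0.  -0.8] tq [-0.03  0.02 -0.03] op 0.999 ff 0.0 q6 -1.10
shift [0.0001 0.0007 0.0305] yaw -0.0031
```

Emit:
move_arm(
  plan=[
    {"x": 0, "y": 0.0007, "z": 0.02, "yaw": 0, "fingers": 0},
    {"x": 0, "y": 0.0007, "z": 0.03, "yaw": 0, "fingers": 0},
    {"x": 0, "y": 0.0007, "z": 0.03, "yaw": 0, "fingers": 0.4},
    {"x": 0, "y": 0.0007, "z": 0.03, "yaw": 0, "fingers": 0.6},
    {"x": 0, "y": 0.0007, "z": 0.03, "yaw": 0, "fingers": 1},
  ],
  force=50,
)

```text
time: 1.6
eef_pos: [0.5066, 0.3203, 0.0131]
tcp_rot: [0.036, 0.999, 0.0, 0.001]
contact_force: [0.5, -0.8, 0.8]
opening: 0.515
finger_force: 0.4
```

Emit:
move_arm(
  plan=[
    {"x": 0, "y": 0, "z": 0, "yaw": 0, "fingers": 1},
    {"x": 0, "y": 0, "z": 0, "yaw": 0, "fingers": 1},
    {"x": 0, "y": 0, "z": 0, "yaw": 0, "fingers": 1},
  ],
)

```text
time: 1.9
eef_pos: [0.5071, 0.3201, 0.0136]
tcp_rot: [0.036, 0.999, 0.0, 0.002]
contact_force: [-0.7, -3.5, 5.6]
opening: 0.448
finger_force: 50.2
```

```bash
python3 go.py 0.506 0.3175 0.009 -4.2
```

```text
t 1.9 pos [0.5071 0.3201 0.0136] xaxis 175.88 tilt -1.0000 F [-0.7 -3.5  5.6] tq [-0.48  0.02  0.17] op 0.448 ff 50.2 q6 -1.10
shift [ 0.001  -0.0026  0.0046] yaw 0.0015
```

Emit:
move_arm(
  plan=[
    {"x": 0, "y": 0, "z": -0.005, "yaw": 0, "fingers": 1},
    {"x": 0, "y": 0, "z": -0.015, "yaw": 0, "fingers": 1},
    {"x": 0, "y": 0, "z": -0.03, "yaw": 0, "fingers": 1},
    {"x": 0, "y": 0, "z": -0.05, "yaw": 0, "fingers": 1},
    {"x": 0, "y": 0, "z": -0.05, "yaw": 0, "fingers": 1},
  ],
)

```text
time: 2.4
eef_pos: [0.5078, 0.3211, 0.0653]
tcp_rot: [0.036, 0.999, 0.002, 0.003]
contact_force: [1.1, 1.0, -2.4]
opening: 0.454
finger_force: 50.6
```

Emit:
move_arm(
  plan=[
    {"x": 0, "y": 0, "z": -0.03, "yaw": 0, "fingers": 1},
    {"x": 0, "y": 0, "z": -0.06, "yaw": 0, "fingers": 1},
    {"x": 0, "y": 0, "z": -0.09, "yaw": 0, "fingers": 1},
    {"x": 0, "y": 0, "z": -0.09, "yaw": 0, "fingers": 1},
    {"x": 0, "y": 0, "z": -0.09, "yaw": 0, "fingers": 1},
  ],
)

```text
time: 2.9
eef_pos: [0.5053, 0.3198, 0.1509]
tcp_rot: [0.036, 0.999, 0.0, 0.0]
contact_force: [-0.5, -0.2, -4.5]
opening: 0.446
finger_force: 51.6
```

```bash
python3 - <<'E'
from go import *
to(0.52,-0.01,0.15,-35.1)
s=shot('scene');t=shot('top')
c=lambda im,x,y,w,h:cv2.resize(im[y:y+h,x:x+w],(w*4,h*4),interpolation=cv2.INTER_CUBIC)
cv2.imwrite('pics/c2.png',np.hstack([c(t,170,190,100,130),c(s,390,140,100,130)])[:,:,::-1])
E
```

```text
t 2.9 pos [0.5053 0.3198 0.1509] xaxis 175.83 tilt -1.0000 F [-0.5 -0.2 -4.5] tq [ 0.02  0.03 -0.03] op 0.446 ff 51.6 q6 -1.10
shift [-0.0387 -0.3278  0.0008] yaw 0.5398
```

View pics/c2.png

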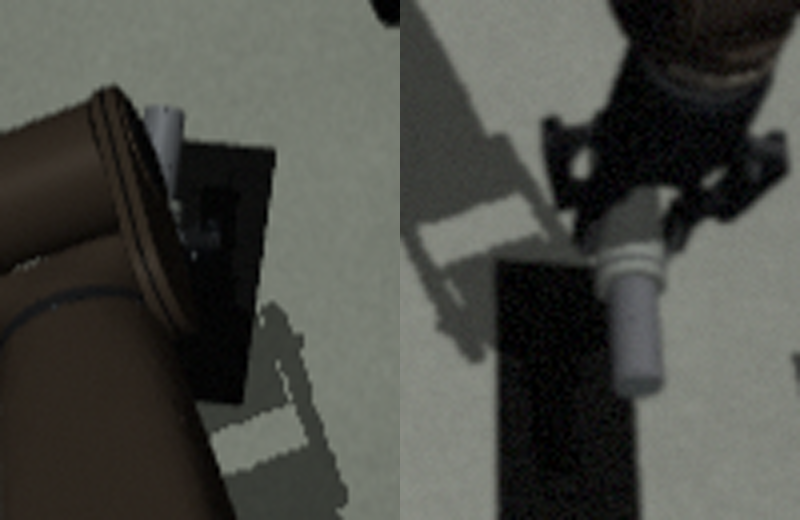

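```bash
python3 - <<'E'
from go import *
def tri(a,b):
    (o1,d1),(o2,d2)=ray('top',a),ray('scene',b);d1=d1/np.linalg.norm(d1);d2=d2/np.linalg.norm(d2)
    k=np.linalg.lstsq(np.c_[d1,-d2],o2-o1,rcond=None)[0];p,q=o1+k[0]*d1,o2+k[1]*d2
    return (p+q)/2,np.linalg.norm(p-q)
f=lambda o,x,y:((x+.5)/4-.5+o[0],(y+.5)/4-.5+o[1])
p,g=tri(f((170,190),165,107),f((390,140),237,373));print('neck end top',p,g)
d=p[:2]-np.array([0.5053,0.3198]);print(np.hypot(*d),np.degrees(np.arctan2(d[1],d[0])))
E
```

```text
neck end top [0.60363667 0.31124352 0.17085591] 0.00028134233437315874
0.09870822853410241 -4.972899990548046
```

Emit:
move_arm(
  plan=[
    {"x": -0.004, "y": -0.03, "z": 0, "yaw": 0.05, "fingers": 1},
    {"x": -0.009, "y": -0.07, "z": 0, "yaw": 0.115, "fingers": 1},
    {"x": -0.014, "y": -0.11, "z": 0, "yaw": 0.18, "fingers": 1},
    {"x": -0.018, "y": -0.15, "z": 0, "yaw": 0.245, "fingers": 1},
    {"x": -0.023, "y": -0.19, "z": 0, "yaw": 0.31, "fingers": 1},
  ],
)

```text
time: 3.5
eef_pos: [0.5128, 0.1271, 0.1486]
tcp_rot: [0.191, 0.982, -0.001, -0.002]
contact_force: [1.1, 0.7, -3.6]
opening: 0.453
finger_force: 51.6
```

```bash
python3 go.py 0.5211 -0.0108 0.15 -35.1
```

```text
t 3.5 pos [0.5128 0.1271 0.1486] xaxis 157.94 tilt -1.0000 F [ 1.1  0.7 -3.6] tq [-0.07 -0.06 -0.05] op 0.453 ff 51.6 q6 -1.13
shift [-0.0595 -0.1247 -0.0014] yaw 0.2275
```

Emit:
move_arm(
  plan=[
    {"x": -0.019, "y": -0.04, "z": 0, "yaw": 0.08, "fingers": 1},
    {"x": -0.038, "y": -0.08, "z": 0, "yaw": 0.155, "fingers": 1},
    {"x": -0.052, "y": -0.11, "z": 0, "yaw": 0.2, "fingers": 1},
    {"x": -0.0595, "y": -0.1247, "z": 0, "yaw": 0.2275, "fingers": 1},
    {"x": -0.0595, "y": -0.1247, "z": 0, "yaw": 0.2275, "fingers": 1},
  ],
)

```text
time: 4.0
eef_pos: [0.5221, -0.0112, 0.149]
tcp_rot: [0.302, 0.953, -0.0, -0.002]
contact_force: [0.1, 0.4, -2.9]
opening: 0.451
finger_force: 51.6
```

Emit:
move_arm(
  plan=[
    {"x": 0, "y": 0, "z": 0.01, "yaw": 0, "fingers": 1},
    {"x": 0, "y": 0, "z": 0.03, "yaw": 0, "fingers": 1},
    {"x": 0, "y": 0, "z": 0.04, "yaw": 0, "fingers": 1},
    {"x": 0, "y": 0, "z": 0.04, "yaw": 0, "fingers": 1},
    {"x": 0, "y": 0, "z": 0.04, "yaw": 0, "fingers": 1},
  ],
)

```text
time: 4.5
eef_pos: [0.5229, -0.0085, 0.1108]
tcp_rot: [0.3, 0.954, -0.0, -0.001]
contact_force: [0.4, -0.5, -2.8]
opening: 0.45
finger_force: 51.5
```

```bash
python3 - <<'E'
from go import *
to(0.5211,-0.0108,0.085,-35.1)
s=shot('scene');t=shot('top')
c=lambda im,x,y,w,h:cv2.resize(im[y:y+h,x:x+w],(w*4,h*4),interpolation=cv2.INTER_CUBIC)
cv2.imwrite('pics/c3.png',np.hstack([c(t,280,200,95,110),c(s,250,160,105,110)])[:,:,::-1])
E
```

```text
t 4.5 pos [ 0.5229 -0.0085  0.1108] xaxis 145.10 tilt -1.0000 F [ 0.4 -0.5 -2.8] tq [-0.02 -0.03 -0.03] op 0.450 ff 51.5 q6 -1.17
shift [ 0.0002 -0.0029  0.0258] yaw 0.0035
```

View pics/c3.png

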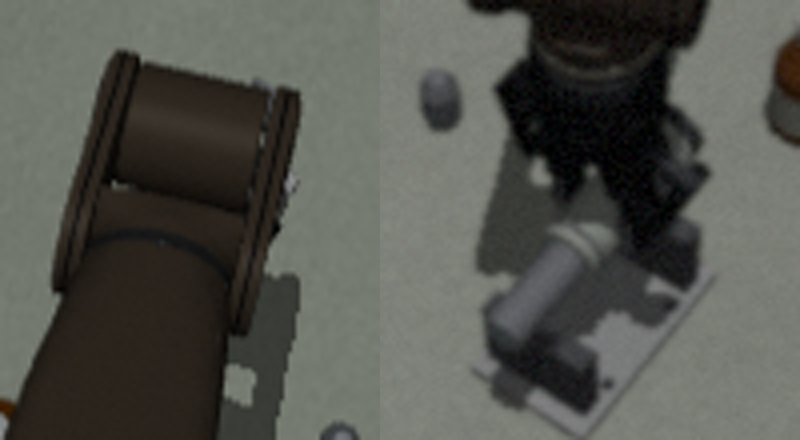

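```bash
python3 - <<'E'
from go import *
a=np.radians(-35.1);u=np.array([np.cos(a),np.sin(a),0])
T=np.array([.5229,-.0085,.1232])
for L in(.095,.099,.103):
  for z in(-.007,0): print(L,z,((proj('scene',T+L*u+[0,0,z])-[250,160])*4+[380,0]).round(1))
C=np.array([.5285,-.016,0])
print('narrow notch',((proj('scene',C+.063*u+[0,0,.0552])-[250,160])*4+[380,0]).round(1),'upright ends',[((proj('scene',C+.063*u+s*.038*np.array([-u[1],u[0],0])+[0,0,.072])-[250,160])*4+[380,0]).round(1) for s in(-1,1)])
E
```

```text
0.095 -0.007 [504.4 328.5]
0.095 0 [503.7 322.5]
0.099 -0.007 [500.2 333.4]
0.099 0 [499.4 327.4]
0.103 -0.007 [495.9 338.3]
0.103 0 [495.1 332.3]
narrow notch [530.1 348.4] upright ends [array([479. , 303.1]), array([579.3, 367.4])]
```

```bash
python3 - <<'E'
from go import *
t=cv2.imread('pics/t0.png');s=cv2.imread('pics/s0.png')
a=np.radians(-35.1);R2=np.array([[np.cos(a),np.sin(a)],[-np.sin(a),np.cos(a)]]);C=np.array([.5285,-.016])
for n,im,(x0,y0,x1,y1) in(('top',t,(295,222,362,292)),('scene',s,(265,190,345,275))):
    g=cv2.cvtColor(im,cv2.COLOR_BGR2GRAY)[y0:y1,x0:x1].astype(float)
    bg=np.median(g); base=np.percentile(g,92); 
    f=4;G=cv2.resize(g,None,fx=f,fy=f,interpolation=cv2.INTER_CUBIC)
    m=(G>(bg+base)/2).astype(np.uint8);k,l,st,_=cv2.connectedComponentsWithStats(m);m=(l==1+st[1:,4].argmax()).astype(np.uint8)
    c=max(cv2.findContours(m,0,cv2.CHAIN_APPROX_NONE)[0],key=len)[:,0]
    L=np.array([R2@(onz(n,((x+.5)/f-.5+x0,(y+.5)/f-.5+y0),.01)[:2]-C) for x,y in c])*1000
    print(n,bg,base,'ext',L.min(0).round(1),L.max(0).round(1))
    for ax,v in((0,75),(0,-75),(1,45),(1,-45)):
        q=L[(abs(L[:,ax]-v)<8)&(abs(L[:,1-ax])<(35 if ax==0 else 60))]
        if len(q)>8:
            sl,ic=np.polyfit(q[:,1-ax],q[:,ax],1);print('  edge',ax,v,'n',len(q),'med %.1f slope %.2fdeg std %.2f'%(np.median(q[:,ax]),np.degrees(np.arctan(sl)),(q[:,ax]-sl*q[:,1-ax]-ic).std()))
E
```

```text
top 111.0 125.0 ext [-49.7 -43.6] [46.1 43. ]
  edge 1 45 n 114 med 42.2 slope 0.26deg std 1.15
  edge 1 -45 n 134 med -42.5 slope -0.21deg std 1.31
scene 119.0 124.0 ext [-153.2 -166.7] [ 39.9 -36.5]
  edge 1 -45 n 84 med -49.4 slope -1.49deg std 1.89
```

Emit:
move_arm(
  plan=[
    {"x": 0, "y": -0.0015, "z": 0.008, "yaw": 0, "fingers": 1},
    {"x": 0, "y": -0.0015, "z": 0.016, "yaw": 0, "fingers": 1},
    {"x": 0, "y": -0.0015, "z": 0.024, "yaw": 0, "fingers": 1},
    {"x": 0, "y": -0.0015, "z": 0.03, "yaw": 0, "fingers": 1},
    {"x": 0, "y": -0.0015, "z": 0.03, "yaw": 0, "fingers": 1},
  ],
)

```text
time: 5.1
eef_pos: [0.5213, -0.0103, 0.0797]
tcp_rot: [0.301, 0.954, -0.0, -0.002]
contact_force: [-0.9, -0.0, -3.4]
opening: 0.447
finger_force: 51.6
```

```bash
python3 go.py 0.5211 -0.0108 0.0626 -35.1
```

```text
t 5.1 pos [ 0.5213 -0.0103  0.0797] xaxis 145.02 tilt -1.0000 F [-0.9 -0.  -3.4] tq [0.05 0.01 0.02] op 0.447 ff 51.6 q6 -1.17
shift [-0.0002 -0.0005  0.0171] yaw 0.0022
```

Emit:
move_arm(
  plan=[
    {"x": 0, "y": 0, "z": 0.004, "yaw": 0, "fingers": 1},
    {"x": 0, "y": 0, "z": 0.008, "yaw": 0, "fingers": 1},
    {"x": 0, "y": 0, "z": 0.012, "yaw": 0, "fingers": 1},
    {"x": 0, "y": 0, "z": 0.012, "yaw": 0, "fingers": 1},
  ],
)

```text
time: 5.5
eef_pos: [0.5219, -0.0104, 0.0686]
tcp_rot: [0.3, 0.954, -0.0, -0.001]
contact_force: [-0.9, 0.1, -3.6]
opening: 0.451
finger_force: 51.6
```

```bash
python3 go.py 0.5211 -0.0108 0.0626 -35.1
```

```text
t 5.5 pos [ 0.5219 -0.0104  0.0686] xaxis 145.03 tilt -1.0000 F [-0.9  0.1 -3.6] tq [ 0.04  0.06 -0.02] op 0.451 ff 51.6 q6 -1.17
shift [ 0.0004 -0.0008  0.006 ] yaw 0.0023
```

Emit:
move_arm(
  plan=[
    {"x": 0, "y": 0, "z": 0.002, "yaw": 0, "fingers": 1},
    {"x": 0, "y": 0, "z": 0.004, "yaw": 0, "fingers": 1},
    {"x": 0, "y": 0, "z": 0.005, "yaw": 0, "fingers": 1},
    {"x": 0, "y": 0, "z": 0.005, "yaw": 0, "fingers": 1},
  ],
)

```text
time: 5.9
eef_pos: [0.5223, -0.0105, 0.0642]
tcp_rot: [0.3, 0.954, -0.0, -0.0]
contact_force: [0.6, 0.6, -3.2]
opening: 0.449
finger_force: 51.6
```

```bash
python3 go.py 0.5211 -0.0108 0.0626 -35.1
```

```text
t 5.9 pos [ 0.5223 -0.0105  0.0642] xaxis 145.03 tilt -1.0000 F [ 0.6  0.6 -3.2] tq [-0.01  0.01 -0.  ] op 0.449 ff 51.6 q6 -1.17
shift [ 0.0008 -0.0009  0.0016] yaw 0.0023
```

Emit:
move_arm(
  plan=[
    {"x": 0, "y": 0, "z": 0.001, "yaw": 0, "fingers": 1},
    {"x": 0, "y": 0, "z": 0.002, "yaw": 0, "fingers": 1},
    {"x": 0, "y": 0, "z": 0.003, "yaw": 0, "fingers": 1},
    {"x": 0, "y": 0, "z": 0.003, "yaw": 0, "fingers": 1},
  ],
)

```text
time: 6.3
eef_pos: [0.5225, -0.0111, 0.0629]
tcp_rot: [0.3, 0.954, -0.001, -0.0]
contact_force: [-6.1, -1.9, 6.7]
opening: 0.45
finger_force: 52.8
```

```bash
python3 go.py 0.5211 -0.0108 0.0626 -35.1
```

```text
t 6.3 pos [ 0.5225 -0.0111  0.0629] xaxis 145.06 tilt -1.0000 F [-6.1 -1.9  6.7] tq [-0.23  0.71 -0.  ] op 0.450 ff 52.8 q6 -1.17
shift [ 0.0013 -0.0006  0.0003] yaw 0.0028
```

Emit:
move_arm(
  plan=[
    {"x": 0, "y": 0, "z": 0.001, "yaw": 0, "fingers": 1},
    {"x": 0, "y": 0, "z": 0.001, "yaw": 0, "fingers": 1},
  ],
  force=20,
)

```text
time: 6.5
eef_pos: [0.5226, -0.0111, 0.0629]
tcp_rot: [0.3, 0.954, -0.001, -0.001]
contact_force: [-8.2, -1.6, 11.4]
opening: 0.45
finger_force: 53.3
```

Emit:
move_arm(
  plan=[
    {"x": 0, "y": 0, "z": 0, "yaw": 0, "fingers": 0.5},
    {"x": 0, "y": 0, "z": 0, "yaw": 0, "fingers": 0.4},
    {"x": 0, "y": 0, "z": 0, "yaw": 0, "fingers": 0.2},
    {"x": 0, "y": 0, "z": 0, "yaw": 0, "fingers": 0},
    {"x": 0, "y": 0, "z": 0, "yaw": 0, "fingers": 0},
  ],
)

```text
time: 7.0
eef_pos: [0.5224, -0.0104, 0.0602]
tcp_rot: [0.3, 0.954, 0.0, -0.0]
contact_force: [0.0, -0.1, -0.3]
opening: 0.999
finger_force: 0.0
```

```bash
python3 go.py 0.5211 -0.0108 0.16 -35.1
```

```text
t 7.0 pos [ 0.5224 -0.0104  0.0602] xaxis 145.04 tilt -1.0000 F [ 0.  -0.1 -0.3] tq [ 0.07  0.   -0.02] op 0.999 ff 0.0 q6 -1.17
shift [ 0.0008 -0.001  -0.0998] yaw 0.0024
```

Emit:
move_arm(
  plan=[
    {"x": 0, "y": 0, "z": -0.02, "yaw": 0, "fingers": 0},
    {"x": 0, "y": 0, "z": -0.06, "yaw": 0, "fingers": 0},
    {"x": 0, "y": 0, "z": -0.1, "yaw": 0, "fingers": 0},
    {"x": 0, "y": 0, "z": -0.15, "yaw": 0, "fingers": 0},
    {"x": 0.02, "y": 0.03, "z": -0.19, "yaw": 0, "fingers": 0},
  ],
)

```text
time: 7.5
eef_pos: [0.5241, 0.021, 0.2508]
tcp_rot: [0.302, 0.953, -0.0, 0.002]
contact_force: [0.9, -0.2, 0.3]
opening: 1.002
finger_force: 0.0
```

Emit:
move_arm(
  plan=[
    {"x": 0.03, "y": 0.03, "z": 0, "yaw": 0, "fingers": 0},
    {"x": 0.06, "y": 0.06, "z": 0, "yaw": 0, "fingers": 0},
    {"x": 0.09, "y": 0.09, "z": 0, "yaw": 0, "fingers": 0.2},
    {"x": 0.12, "y": 0.11, "z": 0, "yaw": 0, "fingers": 0.4},
    {"x": 0.15, "y": 0.13, "z": 0, "yaw": 0, "fingers": 0.4},
  ],
)

```text
time: 8.0
eef_pos: [0.474, 0.217, 0.2473]
tcp_rot: [0.3, 0.954, 0.0, 0.0]
contact_force: [0.5, -0.2, 0.6]
opening: 0.6
finger_force: 0.0
```

```bash
python3 - <<'E'
from go import *
to(0.577,-0.301,0.2,-21)
t=shot('top','t1.png');s=shot('scene','s1.png')
for i in range(5): pass
c=lambda im,x,y,w,h,f:cv2.resize(im[y:y+h,x:x+w],(w*f,h*f),interpolation=cv2.INTER_CUBIC)
cv2.imwrite('pics/c4.png',np.vstack([np.hstack([c(t,295,215,66,56,6),c(s,260,195,66,56,6)]),np.hstack([c(t,408,222,44,30,9),c(s,166,232,44,30,9)])])[:,:,::-1])
E
```

```text
t 8.0 pos [0.474  0.217  0.2473] xaxis 145.05 tilt -1.0000 F [ 0.5 -0.2  0.6] tq [-0.02  0.   -0.03] op 0.600 ff 0.0 q6 -0.73
shift [-0.3812 -0.3656  0.0473] yaw -0.2434
```

View pics/c4.png

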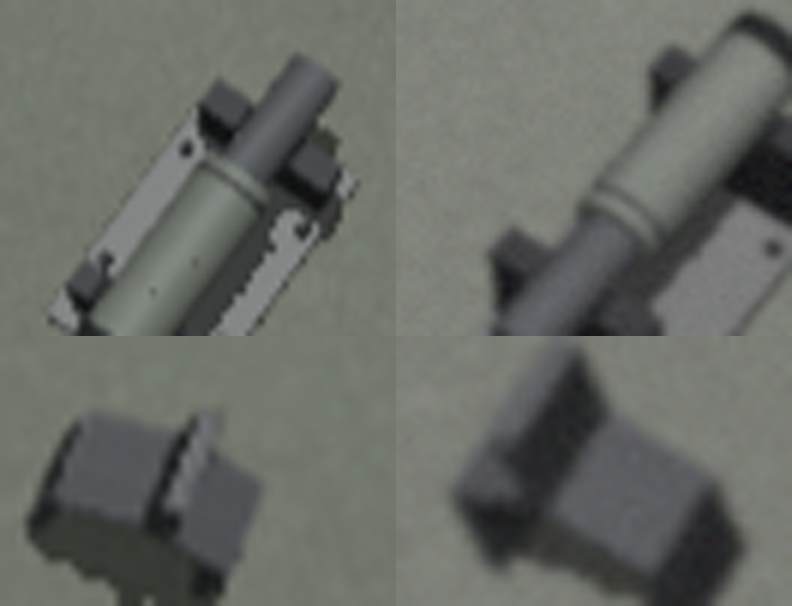

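```bash
python3 - <<'E'
from go import *
p=lambda x,y,o,f:((x+.5)/f-.5+o[0],(y+.5)/f-.5+o[1])
a=np.radians(-35.1);u=np.array([np.cos(a),np.sin(a)]);C=np.array([.5285,-.016]);v=np.array([-u[1],u[0]])
def rep(n,W):d=W[:2]-C;print(n,W.round(4),'along %.1f lat %.1f'%(1000*d@u,1000*d@v))
rep('neck end top',onz('top',p(320,68,(295,215),6),.089))
rep('step top',onz('top',p(236,180,(295,215),6),.095))
rep('step scene',onz('scene',p(620-396,222,(260,195),6),.095))
# scene barrel silhouette: midline of bright pixels on z=.075
s=cv2.imread('pics/s1.png');t=cv2.imread('pics/t1.png')
# fin from stirrup both views
for n,o,e in(('top',(408,222),((210,410),(168,507))),('scene',(166,232),((573-396,345),(480-396,468)))):
    q=np.array([onz(n,p(x,y-336,o,9),.098)[:2] for x,y in e]);d=q[0]-q[1]
    print(n,q.round(4),q.mean(0).round(4),np.hypot(*d),np.degrees(np.arctan2(d[1],d[0])))
# crown/leg edges top: left slab edge, right slab edge
for nm,e in(('left',((83,415),(50,490))),('right',((262,487),(222,568)))):
    q=np.array([onz('top',p(x,y-336,(408,222),9),.055)[:2] for x,y in e]);d=q[0]-q[1];print(nm,q.round(4),np.hypot(*d),np.degrees(np.arctan2(d[1],d[0])))
q=np.array([onz('scene',p(x-396,y-336,(166,232),9),.055)[:2] for x,y in((712,490),(648,572))]);d=q[0]-q[1];print('scene right',q.round(4),np.hypot(*d),np.degrees(np.arctan2(d[1],d[0])))
big=lambda im,x,y,w,h,f:cv2.resize(im[y:y+h,x:x+w],(w*f,h*f),interpolation=cv2.INTER_CUBIC)
cv2.imwrite('pics/c5.png',np.hstack([big(s,255,190,90,80,6)[:,:]]))
E
```

```text
neck end top [ 0.6021 -0.0695  0.089 ] along 91.0 lat -1.5
step top [ 0.5452 -0.0296  0.095 ] along 21.5 lat -1.5
step scene [ 0.5593 -0.0286  0.095 ] along 32.5 lat 7.4
top [[ 0.5932 -0.307 ]
 [ 0.5615 -0.293 ]] [ 0.5773 -0.3   ] 0.0347079120148219 -23.793399077560753
scene [[ 0.567  -0.2934]
 [ 0.6043 -0.3121]] [ 0.5856 -0.3028] 0.04171455414804183 153.38718765280808
left [[ 0.6001 -0.2751]
 [ 0.5747 -0.2639]] 0.027722496251330057 -23.87787563026859
right [[ 0.577  -0.3332]
 [ 0.5498 -0.3195]] 0.030469772254114187 -26.690227145563863
scene right [[ 0.5867 -0.2632]
 [ 0.6118 -0.277 ]] 0.028694204259753126 151.17073932713106
```

Emit:
move_arm(
  plan=[
    {"x": -0.02, "y": -0.02, "z": 0, "yaw": -0.02, "fingers": 0.5},
    {"x": -0.05, "y": -0.048, "z": 0, "yaw": -0.04, "fingers": 0.55},
    {"x": -0.085, "y": -0.082, "z": 0, "yaw": -0.06, "fingers": 0.55},
    {"x": -0.12, "y": -0.115, "z": 0, "yaw": -0.08, "fingers": 0.55},
    {"x": -0.155, "y": -0.149, "z": 0, "yaw": -0.1, "fingers": 0.55},
  ],
)

```text
time: 8.6
eef_pos: [0.5165, 0.002, 0.2475]
tcp_rot: [0.252, 0.968, -0.0, 0.0]
contact_force: [0.3, 0.9, -0.1]
opening: 0.45
finger_force: 0.0
```

```bash
python3 go.py 0.578 -0.300 0.18 -25
```

```text
t 8.6 pos [0.5165 0.002  0.2475] xaxis 150.80 tilt -1.0000 F [ 0.3  0.9 -0.1] tq [0.02 0.03 0.04] op 0.450 ff 0.0 q6 -1.25
shift [-0.201  -0.2336  0.0677] yaw -0.0733
```

Emit:
move_arm(
  plan=[
    {"x": -0.03, "y": -0.035, "z": 0, "yaw": -0.015, "fingers": 0.55},
    {"x": -0.06, "y": -0.07, "z": 0, "yaw": -0.03, "fingers": 0.55},
    {"x": -0.09, "y": -0.105, "z": 0.01, "yaw": -0.045, "fingers": 0.55},
    {"x": -0.12, "y": -0.14, "z": 0.02, "yaw": -0.06, "fingers": 0.55},
    {"x": -0.15, "y": -0.174, "z": 0.03, "yaw": -0.073, "fingers": 0.55},
  ],
)

```text
time: 9.1
eef_pos: [0.5619, -0.2236, 0.2171]
tcp_rot: [0.217, 0.976, -0.0, 0.0]
contact_force: [0.9, 0.0, 1.0]
opening: 0.452
finger_force: 0.0
```

```bash
python3 go.py 0.578 -0.300 0.15 -25
```

```text
t 9.1 pos [ 0.5619 -0.2236  0.2171] xaxis 154.91 tilt -1.0000 F [0.9 0.  1. ] tq [ 0.02 -0.03  0.02] op 0.452 ff 0.0 q6 -1.68
shift [-0.0469 -0.0623  0.0671] yaw -0.0016
```

Emit:
move_arm(
  plan=[
    {"x": -0.024, "y": -0.031, "z": 0.02, "yaw": 0, "fingers": 0.55},
    {"x": -0.047, "y": -0.062, "z": 0.04, "yaw": 0, "fingers": 0.55},
    {"x": -0.047, "y": -0.062, "z": 0.067, "yaw": 0, "fingers": 0.55},
    {"x": -0.047, "y": -0.062, "z": 0.085, "yaw": 0, "fingers": 0.55},
    {"x": -0.047, "y": -0.062, "z": 0.085, "yaw": 0, "fingers": 0.55},
  ],
)

```text
time: 9.6
eef_pos: [0.5759, -0.2966, 0.128]
tcp_rot: [0.218, 0.976, 0.001, -0.004]
contact_force: [-0.7, -0.1, 0.1]
opening: 0.445
finger_force: 0.0
```

```bash
python3 - <<'E'
from go import *
to(0.578,-0.300,0.069,-25)
t=shot('top');s=shot('scene')
c=lambda im,x,y,w,h,f:cv2.resize(im[y:y+h,x:x+w],(w*f,h*f),interpolation=cv2.INTER_CUBIC)
cv2.imwrite('pics/c6.png',np.hstack([c(t,395,200,66,70,6),c(s,155,200,66,70,6)])[:,:,::-1])
E
```

```text
t 9.6 pos [ 0.5759 -0.2966  0.128 ] xaxis 154.86 tilt -1.0000 F [-0.7 -0.1  0.1] tq [ 0.01 -0.03 -0.05] op 0.445 ff 0.0 q6 -1.76
shift [-0.0038 -0.0023  0.059 ] yaw -0.0025
```

View pics/c6.png

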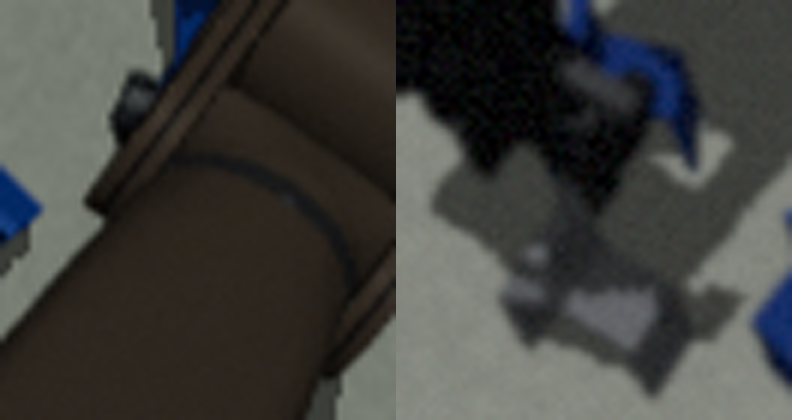

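```bash
python3 - <<'E'
from go import *
y=np.array([.4248,.9053,0]);T=np.array([.5759,-.2966,.133])
for k in(-.028,-.02,0,.02,.028):print(k,((proj('scene',T+k*y)-[155,200])*6+[396,0]).round(0))
F=np.array([.578,-.300,.098]);x=np.array([.9063,-.4226,0])
for k in(-.017,0,.017):print('fin',k,((proj('scene',F+k*x)-[155,200])*6+[396,0]).round(0))
E
```

```text
-0.028 [483. 142.]
-0.02 [500. 150.]
0 [544. 169.]
0.02 [588. 188.]
0.028 [606. 196.]
fin -0.017 [580. 186.]
fin 0 [557. 219.]
fin 0.017 [532. 253.]
```

Emit:
move_arm(
  plan=[
    {"x": -0.002, "y": -0.002, "z": 0.015, "yaw": 0, "fingers": 0.55},
    {"x": -0.002, "y": -0.002, "z": 0.03, "yaw": 0, "fingers": 0.55},
    {"x": -0.002, "y": -0.002, "z": 0.045, "yaw": 0, "fingers": 0.55},
    {"x": -0.002, "y": -0.002, "z": 0.055, "yaw": 0, "fingers": 0.55},
    {"x": -0.002, "y": -0.002, "z": 0.055, "yaw": 0, "fingers": 0.55},
  ],
)

```text
time: 10.2
eef_pos: [0.578, -0.2981, 0.0744]
tcp_rot: [0.217, 0.976, 0.001, -0.002]
contact_force: [0.5, -0.1, -0.1]
opening: 0.452
finger_force: 0.0
```

```bash
python3 go.py 0.578 -0.300 0.069 -25
```

```text
t 10.2 pos [ 0.578  -0.2981  0.0744] xaxis 154.96 tilt -1.0000 F [ 0.5 -0.1 -0.1] tq [-0.04 -0.01  0.04] op 0.452 ff 0.0 q6 -1.77
shift [-0.0008 -0.0018  0.0054] yaw -0.0008
```

Emit:
move_arm(
  plan=[
    {"x": 0, "y": -0.001, "z": 0.004, "yaw": 0, "fingers": 0.65},
    {"x": 0, "y": -0.001, "z": 0.004, "yaw": 0, "fingers": 0.75},
    {"x": 0, "y": -0.001, "z": 0.004, "yaw": 0, "fingers": 0.85},
    {"x": 0, "y": -0.001, "z": 0.004, "yaw": 0, "fingers": 1},
    {"x": 0, "y": -0.001, "z": 0.004, "yaw": 0, "fingers": 1},
  ],
  force=30,
)

```text
time: 10.7
eef_pos: [0.5793, -0.3005, 0.074]
tcp_rot: [0.217, 0.976, -0.0, 0.0]
contact_force: [-0.3, -0.2, 0.3]
opening: 0.083
finger_force: 34.2
```

Emit:
move_arm(
  plan=[
    {"x": 0, "y": 0, "z": 0, "yaw": 0, "fingers": 1},
    {"x": 0, "y": 0, "z": 0, "yaw": 0, "fingers": 1},
    {"x": 0, "y": 0, "z": 0, "yaw": 0, "fingers": 1},
  ],
  force=60,
)

```text
time: 11.0
eef_pos: [0.5793, -0.3005, 0.074]
tcp_rot: [0.217, 0.976, -0.0, 0.0]
contact_force: [-1.0, -0.3, 1.6]
opening: 0.081
finger_force: 62.6
```

```bash
python3 go.py 0.578 -0.300 0.069 -25
```

```text
t 11.0 pos [ 0.5793 -0.3005  0.074 ] xaxis 154.94 tilt -1.0000 F [-1.  -0.3  1.6] tq [-0.16  0.07  0.02] op 0.081 ff 62.6 q6 -1.77
shift [ 0.0014 -0.0001  0.005 ] yaw -0.001
```

Emit:
move_arm(
  plan=[
    {"x": 0, "y": 0, "z": 0, "yaw": 0, "fingers": 0.8},
    {"x": 0, "y": 0, "z": 0, "yaw": 0, "fingers": 0.8},
    {"x": 0, "y": 0, "z": 0.004, "yaw": 0, "fingers": 0.8},
    {"x": 0, "y": 0, "z": 0.007, "yaw": 0, "fingers": 0.8},
    {"x": 0, "y": 0, "z": 0.007, "yaw": 0, "fingers": 0.8},
  ],
)

```text
time: 11.5
eef_pos: [0.5785, -0.2997, 0.0654]
tcp_rot: [0.217, 0.976, 0.0, -0.001]
contact_force: [-0.1, -0.2, -0.0]
opening: 0.202
finger_force: 0.0
```

Emit:
move_arm(
  plan=[
    {"x": 0, "y": 0, "z": 0, "yaw": 0, "fingers": 0.85},
    {"x": 0, "y": 0, "z": 0, "yaw": 0, "fingers": 1},
    {"x": 0, "y": 0, "z": 0, "yaw": 0, "fingers": 1},
    {"x": 0, "y": 0, "z": 0, "yaw": 0, "fingers": 1},
    {"x": 0, "y": 0, "z": 0, "yaw": 0, "fingers": 1},
  ],
)

```text
time: 12.0
eef_pos: [0.579, -0.3002, 0.0663]
tcp_rot: [0.217, 0.976, 0.0, -0.0]
contact_force: [0.6, -1.5, -1.2]
opening: 0.09
finger_force: 59.7
```

```bash
python3 go.py 0.578 -0.300 0.069 -25
```

```text
t 12.0 pos [ 0.579  -0.3002  0.0663] xaxis 154.94 tilt -1.0000 F [ 0.6 -1.5 -1.2] tq [-0.06 -0.1   0.03] op 0.090 ff 59.7 q6 -1.77
shift [ 0.001  -0.0003 -0.0027] yaw -0.001
```

Emit:
move_arm(
  plan=[
    {"x": 0, "y": 0, "z": -0.01, "yaw": 0, "fingers": 1},
    {"x": 0, "y": 0, "z": -0.04, "yaw": 0, "fingers": 1},
    {"x": 0, "y": 0, "z": -0.08, "yaw": 0, "fingers": 1},
    {"x": 0, "y": 0, "z": -0.12, "yaw": 0, "fingers": 1},
    {"x": 0, "y": 0, "z": -0.15, "yaw": 0, "fingers": 1},
  ],
)

```text
time: 12.5
eef_pos: [0.5796, -0.3005, 0.2202]
tcp_rot: [0.217, 0.976, -0.001, 0.002]
contact_force: [1.2, -0.0, -1.8]
opening: 0.087
finger_force: 59.5
```

```bash
python3 go.py 0.5186 -0.0081 0.215 -35
```

```text
t 12.5 pos [ 0.5796 -0.3005  0.2202] xaxis 154.95 tilt -1.0000 F [ 1.2 -0.  -1.8] tq [-0.06 -0.03 -0.04] op 0.087 ff 59.5 q6 -1.77
shift [0.179  0.2391 0.0045] yaw 0.1736
```

Emit:
move_arm(
  plan=[
    {"x": 0.018, "y": 0.024, "z": 0, "yaw": 0.02, "fingers": 1},
    {"x": 0.042, "y": 0.056, "z": 0, "yaw": 0.045, "fingers": 1},
    {"x": 0.066, "y": 0.088, "z": 0, "yaw": 0.07, "fingers": 1},
    {"x": 0.09, "y": 0.12, "z": 0, "yaw": 0.095, "fingers": 1},
    {"x": 0.114, "y": 0.152, "z": 0, "yaw": 0.12, "fingers": 1},
  ],
)

```text
time: 13.0
eef_pos: [0.5394, -0.1127, 0.2169]
tcp_rot: [0.276, 0.961, 0.0, 0.0]
contact_force: [0.7, -0.4, -2.3]
opening: 0.085
finger_force: 59.6
```

```bash
python3 go.py 0.5186 -0.0081 0.215 -35
```

```text
t 13.0 pos [ 0.5394 -0.1127  0.2169] xaxis 147.99 tilt -1.0000 F [ 0.7 -0.4 -2.3] tq [ 0.03 -0.02 -0.  ] op 0.085 ff 59.6 q6 -1.40
shift [0.073  0.0777 0.0019] yaw 0.0522
```

Emit:
move_arm(
  plan=[
    {"x": 0.024, "y": 0.026, "z": 0, "yaw": 0.018, "fingers": 1},
    {"x": 0.046, "y": 0.049, "z": 0, "yaw": 0.036, "fingers": 1},
    {"x": 0.064, "y": 0.068, "z": 0, "yaw": 0.052, "fingers": 1},
    {"x": 0.073, "y": 0.0775, "z": 0, "yaw": 0.052, "fingers": 1},
    {"x": 0.073, "y": 0.0775, "z": 0, "yaw": 0.052, "fingers": 1},
  ],
)

```text
time: 13.5
eef_pos: [0.5189, -0.0087, 0.2168]
tcp_rot: [0.299, 0.954, -0.0, 0.0]
contact_force: [1.4, -0.9, -3.1]
opening: 0.086
finger_force: 59.5
```

Emit:
move_arm(
  plan=[
    {"x": 0, "y": 0, "z": 0.01, "yaw": 0, "fingers": 1},
    {"x": 0, "y": 0, "z": 0.025, "yaw": 0, "fingers": 1},
    {"x": 0, "y": 0, "z": 0.035, "yaw": 0, "fingers": 1},
    {"x": 0, "y": 0, "z": 0.035, "yaw": 0, "fingers": 1},
    {"x": 0, "y": 0, "z": 0.035, "yaw": 0, "fingers": 1},
  ],
)

```text
time: 14.0
eef_pos: [0.5189, -0.0103, 0.1805]
tcp_rot: [0.3, 0.954, -0.0, -0.001]
contact_force: [0.2, -0.6, -1.4]
opening: 0.085
finger_force: 59.5
```

```bash
python3 - <<'E'
from go import *
to(0.5186,-0.0081,0.1063,-35)
t=shot('top');s=shot('scene')
c=lambda im,x,y,w,h,f:cv2.resize(im[y:y+h,x:x+w],(w*f,h*f),interpolation=cv2.INTER_CUBIC)
cv2.imwrite('pics/c7.png',c(s,255,150,90,100,6)[:,:,::-1])
E
```

```text
t 14.0 pos [ 0.5189 -0.0103  0.1805] xaxis 145.04 tilt -1.0000 F [ 0.2 -0.6 -1.4] tq [0.   0.01 0.02] op 0.085 ff 59.5 q6 -1.18
shift [0.0014 0.0017 0.0742] yaw 0.0007
```

View pics/c7.png

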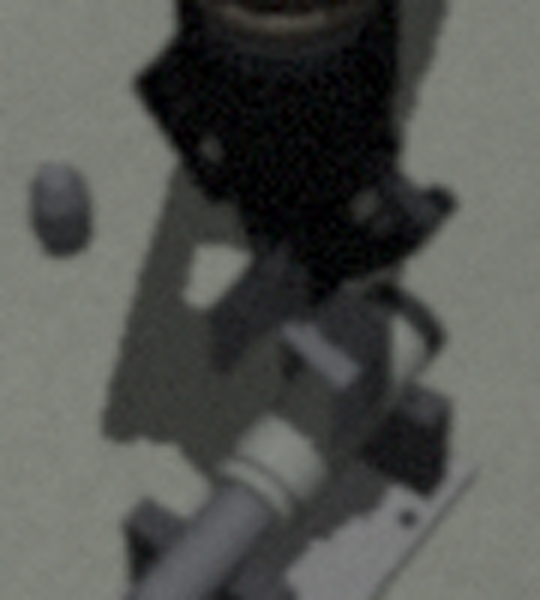

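Emit:
move_arm(
  plan=[
    {"x": 0.001, "y": 0.001, "z": 0.008, "yaw": 0, "fingers": 1},
    {"x": 0.001, "y": 0.001, "z": 0.016, "yaw": 0, "fingers": 1},
    {"x": 0.001, "y": 0.001, "z": 0.024, "yaw": 0, "fingers": 1},
    {"x": 0.001, "y": 0.001, "z": 0.032, "yaw": 0, "fingers": 1},
    {"x": 0.001, "y": 0.001, "z": 0.032, "yaw": 0, "fingers": 1},
  ],
)

```text
time: 14.6
eef_pos: [0.5178, -0.0082, 0.1475]
tcp_rot: [0.3, 0.954, -0.0, -0.002]
contact_force: [-0.6, -0.0, -2.4]
opening: 0.082
finger_force: 59.6
```

```bash
python3 go.py 0.5186 -0.0081 0.1063 -35
```

```text
t 14.6 pos [ 0.5178 -0.0082  0.1475] xaxis 145.09 tilt -1.0000 F [-0.6 -0.  -2.4] tq [-0.05  0.01 -0.01] op 0.082 ff 59.6 q6 -1.17
shift [-0.0008  0.0006  0.0412] yaw 0.0016
```

Legs now straddle the barrel with no contact; continue down.

Emit:
move_arm(
  plan=[
    {"x": 0, "y": 0, "z": 0.008, "yaw": 0, "fingers": 1},
    {"x": 0, "y": 0, "z": 0.016, "yaw": 0, "fingers": 1},
    {"x": 0, "y": 0, "z": 0.024, "yaw": 0, "fingers": 1},
    {"x": 0, "y": 0, "z": 0.032, "yaw": 0, "fingers": 1},
    {"x": 0, "y": 0, "z": 0.032, "yaw": 0, "fingers": 1},
  ],
)

```text
time: 15.1
eef_pos: [0.5178, -0.0082, 0.1157]
tcp_rot: [0.3, 0.954, -0.0, -0.002]
contact_force: [-0.1, 0.2, -2.4]
opening: 0.086
finger_force: 59.6
```

```bash
python3 go.py 0.5186 -0.0081 0.1063 -35
```

```text
t 15.1 pos [ 0.5178 -0.0082  0.1157] xaxis 145.09 tilt -1.0000 F [-0.1  0.2 -2.4] tq [-0.05 -0.04  0.03] op 0.086 ff 59.6 q6 -1.17
shift [-0.0006  0.0006  0.0094] yaw 0.0015
```

Emit:
move_arm(
  plan=[
    {"x": 0, "y": 0, "z": 0.003, "yaw": 0, "fingers": 1},
    {"x": 0, "y": 0, "z": 0.006, "yaw": 0, "fingers": 1},
    {"x": 0, "y": 0, "z": 0.008, "yaw": 0, "fingers": 1},
    {"x": 0, "y": 0, "z": 0.009, "yaw": 0, "fingers": 1},
    {"x": 0, "y": 0, "z": 0.009, "yaw": 0, "fingers": 1},
  ],
)

```text
time: 15.6
eef_pos: [0.5189, -0.0084, 0.1084]
tcp_rot: [0.3, 0.954, -0.0, -0.0]
contact_force: [-0.0, -0.4, -2.6]
opening: 0.083
finger_force: 59.6
```

```bash
python3 go.py 0.5186 -0.0081 0.1063 -35
```

```text
t 15.6 pos [ 0.5189 -0.0084  0.1084] xaxis 145.09 tilt -1.0000 F [-0.  -0.4 -2.6] tq [ 0.   -0.02  0.04] op 0.083 ff 59.6 q6 -1.17
shift [0.0005 0.0001 0.0021] yaw 0.0016
```

Emit:
move_arm(
  plan=[
    {"x": 0, "y": 0, "z": 0.001, "yaw": 0, "fingers": 1},
    {"x": 0, "y": 0, "z": 0.002, "yaw": 0, "fingers": 1},
    {"x": 0, "y": 0, "z": 0.003, "yaw": 0, "fingers": 1},
    {"x": 0, "y": 0, "z": 0.003, "yaw": 0, "fingers": 1},
  ],
)

```text
time: 16.0
eef_pos: [0.5192, -0.0085, 0.1064]
tcp_rot: [0.3, 0.954, -0.0, -0.0]
contact_force: [-2.8, 0.3, 3.5]
opening: 0.083
finger_force: 60.6
```

```bash
python3 go.py 0.5186 -0.0081 0.1063 -35
```

```text
t 16.0 pos [ 0.5192 -0.0085  0.1064] xaxis 145.09 tilt -1.0000 F [-2.8  0.3  3.5] tq [ 0.08  0.56 -0.  ] op 0.083 ff 60.6 q6 -1.17
shift [0.0007 0.     0.0001] yaw 0.0016
```

Emit:
move_arm(
  plan=[
    {"x": 0, "y": 0, "z": 0.0005, "yaw": 0, "fingers": 1},
    {"x": 0, "y": 0, "z": 0.0005, "yaw": 0, "fingers": 1},
  ],
  force=20,
)

```text
time: 16.2
eef_pos: [0.5192, -0.0085, 0.1064]
tcp_rot: [0.3, 0.954, -0.0, -0.0]
contact_force: [-3.1, 0.7, 7.5]
opening: 0.087
finger_force: 61.1
```

Emit:
move_arm(
  plan=[
    {"x": 0, "y": 0, "z": 0, "yaw": 0, "fingers": 0.88},
    {"x": 0, "y": 0, "z": 0, "yaw": 0, "fingers": 0.85},
    {"x": 0, "y": 0, "z": 0, "yaw": 0, "fingers": 0.75},
    {"x": 0, "y": 0, "z": 0, "yaw": 0, "fingers": 0.65},
    {"x": 0, "y": 0, "z": 0, "yaw": 0, "fingers": 0.6},
  ],
)

```text
time: 16.7
eef_pos: [0.5189, -0.0084, 0.1048]
tcp_rot: [0.3, 0.954, 0.0, -0.0]
contact_force: [-0.4, -0.4, -0.5]
opening: 0.406
finger_force: 0.0
```

```bash
python3 go.py 0.5186 -0.0081 0.1063 -35
```

```text
t 16.7 pos [ 0.5189 -0.0084  0.1048] xaxis 145.09 tilt -1.0000 F [-0.4 -0.4 -0.5] tq [-0.05  0.05 -0.  ] op 0.406 ff 0.0 q6 -1.17
shift [ 0.0005  0.0001 -0.0015] yaw 0.0016
```

Released; rise straight up, then move away and look.

Emit:
move_arm(
  plan=[
    {"x": 0, "y": 0, "z": -0.015, "yaw": 0, "fingers": 0.55},
    {"x": 0, "y": 0, "z": -0.04, "yaw": 0, "fingers": 0.55},
    {"x": 0, "y": 0, "z": -0.08, "yaw": 0, "fingers": 0.55},
    {"x": 0, "y": 0, "z": -0.12, "yaw": 0, "fingers": 0.55},
    {"x": 0, "y": 0, "z": -0.15, "yaw": 0, "fingers": 0.55},
  ],
)

```text
time: 17.2
eef_pos: [0.5196, -0.0086, 0.2578]
tcp_rot: [0.3, 0.954, 0.0, 0.002]
contact_force: [-0.2, -0.5, -0.2]
opening: 0.45
finger_force: 0.0
```

Emit:
move_arm(
  plan=[
    {"x": 0.03, "y": 0.03, "z": 0, "yaw": 0, "fingers": 0.5},
    {"x": 0.06, "y": 0.06, "z": 0, "yaw": 0, "fingers": 0.5},
    {"x": 0.09, "y": 0.09, "z": 0, "yaw": 0, "fingers": 0.5},
    {"x": 0.12, "y": 0.12, "z": 0, "yaw": 0, "fingers": 0.5},
    {"x": 0.15, "y": 0.15, "z": 0, "yaw": 0, "fingers": 0.5},
  ],
)

```text
time: 17.7
eef_pos: [0.4813, 0.202, 0.255]
tcp_rot: [0.3, 0.954, 0.0, 0.0]
contact_force: [0.9, 0.5, 0.3]
opening: 0.501
finger_force: 0.0
```

```bash
python3 - <<'E'
from go import *
to(0.5186,-0.0081,0.1063,-35)
t=shot('top');s=shot('scene')
c=lambda im,x,y,w,h,f:cv2.resize(im[y:y+h,x:x+w],(w*f,h*f),interpolation=cv2.INTER_CUBIC)
cv2.imwrite('pics/c8.png',np.hstack([c(t,292,212,66,80,6),c(s,262,182,66,80,6)])[:,:,::-1])
E
```

```text
t 17.7 pos [0.4813 0.202  0.255 ] xaxis 145.07 tilt -1.0000 F [0.9 0.5 0.3] tq [-0.04 -0.08 -0.04] op 0.501 ff 0.0 q6 -0.76
shift [-0.1508 -0.1509  0.1487] yaw 0.0013
```

View pics/c8.png

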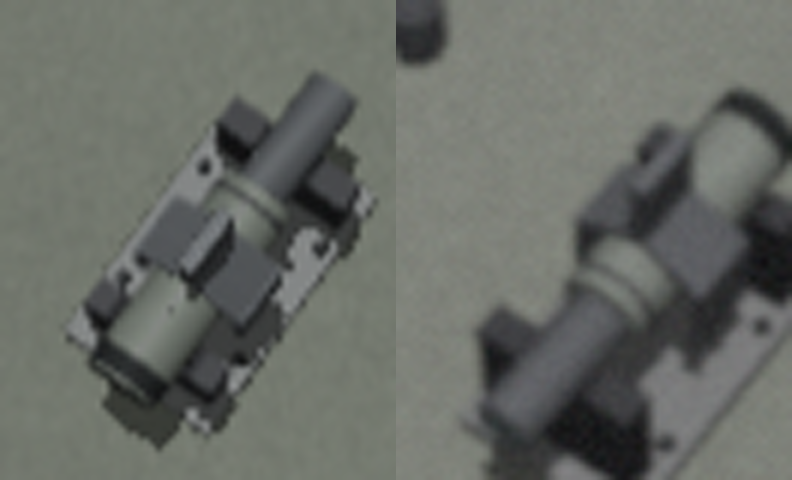

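The picture shows the tube in both notches: neck end near (335,85) in the top crop, thick end near (130,375). The stirrup sits square on the barrel, with its fin at (207,245), clear of both uprights.

```bash
python3 -c "
from plant import ctrl
print(ctrl.sign_off())"
```

```text
the job is handed in; nothing more can be done
None
```

The tube is seated in the cradle with its thick barrel in the wide notch, the stirrup hangs square on the barrel between the uprights, and the job was handed in at about 18 s with the gripper clear; the result of the judging was not shown.

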